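# Stack hub-bolt spacers on the tester arbor, lock them with the bush and start the test

## Task

Take the tall setting master off the tester's arbor and stand it upright on the cream ceramic puck. Thread every plain steel spacer ring onto the arbor, widest at the bottom and each next one narrower, all the way down; then push the bronze bush into the arbor's end bore until its shoulder sits fully home on the arbor's end. Last, press the tester's start button fully down and let it come up again, leaving the other things on the table where they are.

Things in the scene. Friction and masses are not known exactly. Their poses are not given: they have to be found in the camera images.
- tester: stack tester, fixed to the table: grey cast base 280 mm (its x) by 210 mm (its y), top 24 mm above the table; origin under the centre of the base. Arbor at its (+50, +25) mm; at its front (-x) end a grey control pod, 80 mm in x by 150 mm in y, centred at (-92, 0), top 56 mm above the table, carries a dark display at (-92, -36) and the start button; beside the arbor an aluminium gauging head, 75 mm in x by 36 mm in y, centred at (+50, -82), top 84 mm above the table
- arbor_seat (a point): foot of the upright steel arbor: centre of its round seat (48 mm across), 36 mm above the table. The arbor stands 60 mm above this seat, 28 mm in diameter for the lower 28 mm, narrowing to 25 mm over the next 8 mm, straight above. z is up along the arbor
- arbor_end (a point): centre of the arbor's top end, 96 mm above the table, where an 18 mm bore, 24 mm deep, opens upward. A tight sensing plunger fills the bore from 12 mm down: the bush put in loosely rests on it about 10 mm proud, and pushing it home takes about 10 N all the way; the plunger stays where it is pushed
- master_mid (a point): centre (half-way up) of the setting master: a dark steel ring 56 mm in outside diameter, 50 mm tall, 31 mm bore, about 0.6 kg, at the start upright on the arbor's seat; z is its axis
- puck_top (a point): centre of the flat top of the cream ceramic surface plate puck, 120 mm in diameter, 30 mm tall, fixed to the table; z up
- block: wooden bush block 80 x 80 x 35 mm, fixed to the table, with a 20 mm hole through its middle in which the bush stands at the start; origin under its centre
- bush_barrel (a point): centre of the upper barrel of the bronze flanged bush (barrel 30 mm in diameter, 32 mm tall, to be gripped). The bush from below: sleeve 16 mm in diameter and 22 mm long with a tapered foot (10 mm in diameter at the end, full size 7 mm up), shoulder 40 mm in diameter and 8 mm thick, then the barrel; 62 mm in all, 0.25 kg. This point lies 16 mm above the shoulder's upper face; z is its axis, up
- bush_shoulder (a point): on the bush's axis, at the underside of its shoulder (24 mm below the barrel's centre); on the arbor's end when the bush is home
- spacer_a_mid (a point): centre (half-way up) of a plain flat steel spacer ring, 70 mm outside diameter, 14 mm thick, 31 mm bore; z is the ring's axis. May be absent
- spacer_b_mid (a point): centre (half-way up) of a plain flat steel spacer ring, 61 mm outside diameter, 14 mm thick, 31 mm bore; z is the ring's axis. May be absent
- spacer_c_mid (a point): centre (half-way up) of a plain flat steel spacer ring, 52 mm outside diameter, 14 mm thick, 31 mm bore; z is the ring's axis. May be absent
- spacer_d_mid (a point): centre (half-way up) of a plain flat steel spacer ring, 43 mm outside diameter, 14 mm thick, 31 mm bore; z is the ring's axis. May be absent
- start (a joint): travel of the start button in m: 0 up, 0.007 fully down; a spring needs about 2 N to begin and 6 N to hold it fully down, and brings it up again
- start_top (a point): centre of the top of the start button, a round black cap 36 mm in diameter in a dark steel collar on the control pod, 79 mm above the table when up, pressed straight down
- hub_bolt: tarnished bronze hub bolt lying flat, 150 mm long, with hex head and nut 45 mm across; origin under its middle. Not part of the job, leave it
- tab_washer: steel tab washer lying flat, 90 mm in diameter, 4 mm thick, 48 mm bore, origin under its centre, with one flat tab reaching 65 mm from the centre and one turned-up tab 18 mm tall; not a spacer. Leave it
- hub_nut: tarnished bronze hex nut lying flat, 64 mm across corners, 28 mm tall, origin under its centre; not a spacer. Leave it
- v_block: dark steel V-block, 70 x 50 x 40 mm; origin under its centre. Leave it
Mind the look-alikes: they are no part of the job. Leave any purple look-alike of the part that bears bush_barrel alone. What is shaped like the part that bears spacer_a_mid but turquoise is not meant.

How it is judged:
By the outcome, as a careful person would: the job done as asked, in the order asked, and still so for the second after the job is handed in, with the robot touching nothing.
Of spacer_a, spacer_b, spacer_c, spacer_d only 3 to 4 are there at a start; the rules pass over those that are not, and their reading is None.
At some moment in a run one of spacer_a, spacer_b, spacer_c, spacer_d may be knocked a few centimetres aside while the robot is not near it.
It also fails if it takes over 210 s, if anything falls off the work surface, if the arm or the gripper's body presses on something with over 40 N, if the wrist force passes 120 N, or if a joint passes its speed limit or range.

## Robot

A 6-joint arm with a two-finger parallel gripper is mounted at the origin on the work surface. World frame = base frame: x ahead of the robot, y to its left, z up, the work surface at z = 0. Lengths are in m, angles in degrees, forces in N, time in s.
With the tool pointing down it reaches from about 0.25 to 0.725 m from the base axis. Payload 9.7 kg.
Tool frame: the origin (TCP) lies at the very end of the fingers, on their centre line; the grasp point (between the pads) lies 19 mm behind it; x points along the fingers, z is the direction in which the jaws open and shut, and the axes are right-handed (so a half turn about x gives the same grasp; the last joint's range is limited). The gripper opens to 85 mm and grips with 20 to 120 N. Pads are 22 mm wide; open, the fingers measure 114 mm over their backs; the gripper's body (76 mm by 85 mm) begins 54 mm behind the grasp point. The pads swing forward as they close: fully open they stand 13 mm farther back than shut.
Start: joints at [76.719, 4.979, 10.078, 95.1, 0, 90], TCP at [0.126, 0.535, 0.231] pointing down, gripper open.
Joint ranges: [-179.16, 179.16], [-48.56, 103.87], [-65.8, 70.77], [-126.05, 130.52], [-82.76, 87.17], [-180, 180]. Speed limits (degrees/s): [127.2, 127.2, 147.25, 180, 180, 180].

## Interface

Orientations are given as a 3x3 rotation matrix whose columns are the frame's x, y, z axes.
In Python, from workcell import robot gives the robot as it stands.
- The arm moves only by the tool jog_arm, never from a script. Its argument "deltas" is a list that holds one entry, the list of rows, each a list of 7 numbers: the shift along the tool's x, y, z in m, then the turn, a rotation vector about the tool's x, y, z in rad, then the gripper command: -1 is shut, 1 is fully open, values between are in proportion. A call has 1 to 10 rows; each row is the pose to reach, as a shift and turn from the pose measured when the call began, along the tool's axes at that moment; what a row does not reach only later rows make up. A row lasts 1/10 s, in which the tool goes at most 50 mm and 8.59 degrees, less where a joint would pass 70% of its speed; a pose out of reach is approached as far as the arm can. A call with a gripper value outside its range is refused whole. The fingers move at their own pace and stop on an object; the grip force is fixed at half the most. Time passes only in rows, so rows that repeat a pose let the fingers close. It gives the time, the measured TCP pose, the force and the opening at its end, in the units of the state.
- robot.get_state(): the state, without advancing time (a new reading comes with each control period).
- robot.grab_frame(name): name is "side" or "top"; returns the picture (400x640x3 uint8, red, green, blue); there is no depth.
- robot.get_calibration(name): a dict with "fx", "fy", "cx", "cy" (pixels), "dist_coeffs" ([k1, k2, p1, p2, k3] as OpenCV has them; the pictures are not rectified), "rvec" (rotation vector, rad) and "tvec" (3), from world to camera coordinates, as OpenCV has them. Camera axes: x right, y down, z forward; pixel columns grow to the right and rows downward; lengths in m; the calibration is good to about 2 mm. A picture is of the moment at which its call begins. get_calibration takes no time and is no camera call.
- robot.hand_in(): hands the job in, once; it reports no verdict.
The state is a dict: "time": time; "joint_positions": joint angles; "dq": joint speeds; "joint_efforts": joint torques, N m; "tcp_pos": TCP position; "eef_rot": TCP orientation; "force": force on the tool from outside, world axes, zero at the start; "torque": the same for the moment, N m; "finger_gap": opening from 0.0 (shut) to 1.0 (fully open).
Only numpy, scipy, OpenCV 4.12 (cv2) and the standard library are available. Lean on these libraries where they do the work, as an engineer would, in place of code of your own. Each camera call takes 0.05 s, during which the arm holds its last target. There are 200 camera calls.

## Working session

There is one attempt and no reset: what is moved stays moved. The work goes in short steps, Python scripts to look and compute and a tool call to move; the robot and the scene stay as the last step left them, time stands still between calls to the robot, and variables do not carry over. Pictures are saved under pics/ and viewed, about 12 in all and at most 16, crops included, and the job is handed in when it is done.

Besides the shell and the picture viewer there is one more tool, called after "Request:" by a JSON object that holds its "fn" and its "kwargs". jog_arm: Moves the arm, as the interface text tells. Its arguments: {"type":"object","properties":{"deltas":{"type":"array"}},"required":["deltas"]}

```bash
mkdir -p pics; ls
python3 - <<'E'
from workcell import robot
import cv2
for n in("side","top"):
    im=robot.grab_frame(n); cv2.imwrite(f"pics/{n}0.png",im[...,::-1]); print(n,robot.get_calibration(n))
print(robot.get_state())
E
```

```text
pics
side {'fx': 486.02757755340144, 'fy': 486.02757755340144, 'cx': 320.0666246850307, 'cy': 198.65115519374308, 'dist_coeffs': array([-0.06555605,  0.        ,  0.        ,  0.        ,  0.        ]), 'rvec': array([ 2.13681278, -0.60107502,  0.27973132]), 'tvec': array([-0.4924033 ,  0.23810103,  1.38293758])}
top {'fx': 409.554954859149, 'fy': 409.554954859149, 'cx': 323.4607222527061, 'cy': 197.4189338266019, 'dist_coeffs': array([0.02920463, 0.        , 0.        , 0.        , 0.        ]), 'rvec': array([ 2.15234404, -2.20844098,  0.10150933]), 'tvec': array([-0.02968083,  0.5743392 ,  1.29169082])}
{'time': 0.1, 'joint_positions': array([7.67173535e+01, 5.00807203e+00, 1.00391353e+01, 9.50984952e+01,
       1.15227225e-03, 9.00021358e+01]), 'dq': array([-0.00996601, -0.0411163 ,  0.05940786,  0.11116393, -0.03956918,
        0.04704101]), 'joint_efforts': array([-1.00266203e-03, -5.21562195e+01,  4.65653694e+01,  1.60168251e-02,
        1.44355448e-05,  7.30608960e-07]), 'tcp_pos': array([0.12631445, 0.5350965 , 0.23065404]), 'eef_rot': array([[-2.89973684e-04, -9.73239934e-01,  2.29791094e-01],
       [-1.14080451e-03,  2.29791276e-01,  9.73239266e-01],
       [-9.99999307e-01,  2.00670596e-05, -1.17690993e-03]]), 'force': array([1.14206776, 0.33629113, 0.69320902]), 'torque': array([-0.0190633 , -0.01876116,  0.01385443]), 'finger_gap': 0.9973641881692065}
```

View pics/top0.png

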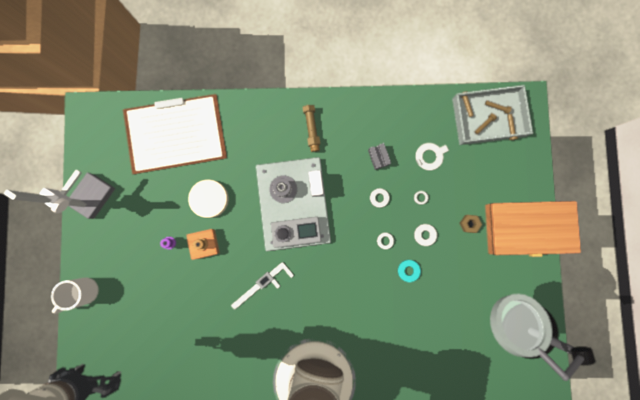

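View pics/side0.png

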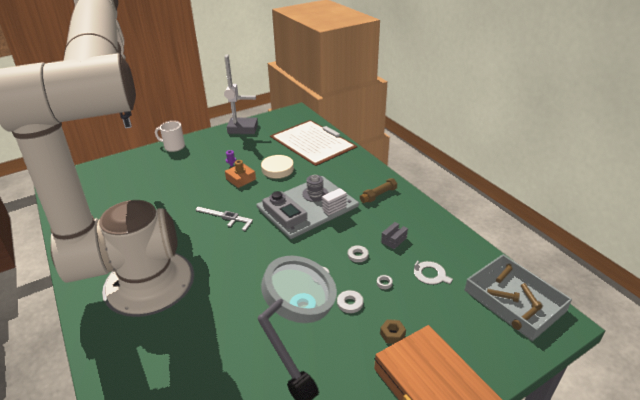

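```bash
cat > h.py <<'E'
import cv2, numpy as np
from workcell import robot
def cal(n):
    c=robot.get_calibration(n); K=np.array([[c["fx"],0,c["cx"]],[0,c["fy"],c["cy"]],[0,0,1]])
    return K,c["dist_coeffs"],c["rvec"],c["tvec"]
def onplane(n,uv,z):
    K,d,r,t=cal(n); R=cv2.Rodrigues(r)[0]
    p=cv2.undistortPoints(np.array([[uv]],float),K,d)[0,0]
    D=R.T@[p[0],p[1],1]; C=-R.T@t
    return C+D*(z-C[2])/D[2]
def proj(n,P):
    K,d,r,t=cal(n); return cv2.projectPoints(np.array(P,float).reshape(-1,3),r,t,K,d)[0][:,0]
def snap(n,f):
    im=robot.grab_frame(n)[...,::-1].copy(); cv2.imwrite(f"pics/{f}.png",im); return im
def crop(im,x,y,w,h,s,f):
    cv2.imwrite(f"pics/{f}.png",cv2.resize(im[y:y+h,x:x+w],None,fx=s,fy=s,interpolation=cv2.INTER_CUBIC))
def notgreen(im):
    hsv=cv2.cvtColor(im,cv2.COLOR_BGR2HSV); return hsv
def rings(im,z=.014):
    """light grey blobs on the mat in the top view: centre on the plane z, outside diameter in mm"""
    hsv=cv2.cvtColor(im,cv2.COLOR_BGR2HSV)
    m=((hsv[...,1]<70)&(hsv[...,2]>130)).astype(np.uint8)*255
    out=[]
    for c in cv2.findContours(m,cv2.RETR_EXTERNAL,cv2.CHAIN_APPROX_NONE)[0]:
        a=cv2.contourArea(c)
        if 60<a<2500:
            M=cv2.moments(c);u,v=M["m10"]/a,M["m01"]/a
            p=onplane("top",(u,v),z); q=onplane("top",(u+1,v),z)
            mm=np.linalg.norm(p-q)*1000
            dia=(2*np.sqrt(a/np.pi)+1)*mm
            out.append((round(u,1),round(v,1),p.round(4)[:2].tolist(),round(dia,1)))
    return out
E
python3 - <<'E'
from h import *
im=cv2.imread("pics/top0.png"); s=cv2.imread("pics/side0.png")
for r in rings(im): print(r)
a=cv2.resize(im[140:270,140:350],None,fx=3.8,fy=3.8,interpolation=cv2.INTER_CUBIC)
cv2.imwrite("pics/c1.png",a)
crop(im,350,130,140,160,3.6,"c2")
E
```

```text
(27.0, 388.8, [0.0131, 0.8723], np.float64(70.6))
(606.9, 364.7, [0.0335, -0.9062], np.float64(165.7))
(261.7, 284.0, [0.3037, 0.1587], np.float64(90.8))
(609.6, 262.6, [0.3443, -0.9445], np.float64(72.8))
(384.6, 240.5, [0.4305, -0.2372], np.float64(58.5))
(424.8, 234.6, [0.4462, -0.367], np.float64(77.5))
(420.2, 197.1, [0.5673, -0.3581], np.float64(50.4))
(378.8, 197.4, [0.5698, -0.224], np.float64(67.6))
(206.8, 198.1, [0.5818, 0.332], np.float64(129.5))
(374.4, 156.1, [0.7056, -0.2147], np.float64(36.3))
(430.2, 155.5, [0.703, -0.3969], np.float64(100.3))
(383.7, 151.9, [0.7187, -0.2455], np.float64(37.8))
```

View pics/c1.png

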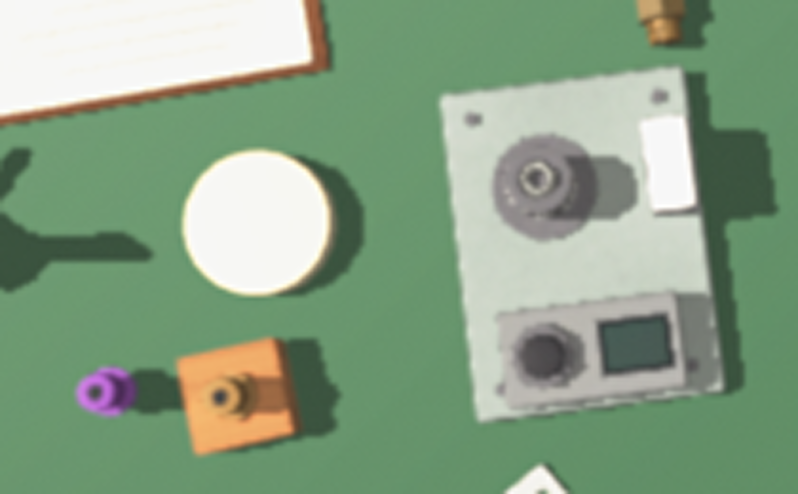

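View pics/c2.png

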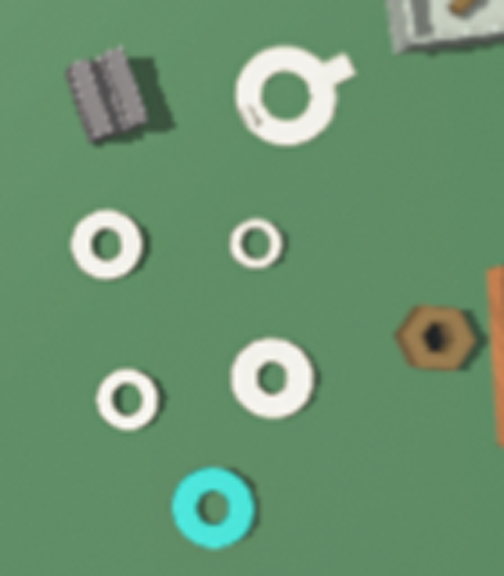

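Run:
```python
from h import *
f=lambda x,y:(140+(x+.5)/3.8-.5,140+(y+.5)/3.8-.5)
P=[onplane("top",f(*c),.024) for c in((441,97),(682,68),(722,388),(480,422))]
c=np.mean(P,0); ex=(P[0]+P[1]-P[2]-P[3]);ex/=np.linalg.norm(ex); ey=np.array([-ex[1],ex[0],0])
print("tester",c,"yaw",np.degrees(np.arctan2(ex[1],ex[0])),[np.linalg.norm(P[i]-P[i-1]).round(3) for i in range(4)])
print("arbor from base",c+.05*ex+.025*ey,"direct",onplane("top",f(536,179),.096))
print("start", onplane("top",f(545,355),.079),[ c-.092*ex+k*ey for k in(.03,.036)])
print("bush top", onplane("top",f(227,397),.075), "block",onplane("top",f(237.5,396.5),.035))
im=cv2.imread("pics/top0.png");hsv=cv2.cvtColor(im,cv2.COLOR_BGR2HSV)
m=((hsv[...,1]<60)&(hsv[...,2]>150)).astype(np.uint8); 
n,l,s,ce=cv2.connectedComponentsWithStats(m)
i=l[198,207]; print("puck",ce[i],onplane("top",ce[i],.03),2*np.sqrt(s[i,4]/np.pi))
# side view check
for p in ([*c[:2],.024],[*onplane("top",f(536,179),.096)],[*onplane("top",f(227,397),.075)]): print(proj("side",p))
s=cv2.imread("pics/side0.png"); crop(s,210,130,170,120,4.7,"c3")
```

```text
tester [0.55675311 0.05505972 0.024     ] yaw 5.8456055310427475 [np.float64(0.277), np.float64(0.207), np.float64(0.274), np.float64(0.204)]
arbor from base [0.6039469  0.08502213 0.024     ] direct [0.60319392 0.08546014 0.096     ]
start [0.4626019  0.08226236 0.079     ] [array([0.46217607, 0.07553369, 0.024     ]), array([0.46156498, 0.08150249, 0.024     ])]
bush top [0.43594637 0.33767959 0.075     ] block [0.43534795 0.34084024 0.035     ]
puck [206.66871705 198.19156415] [0.57995993 0.32797498 0.03      ] 38.065031221695
[[307.12354106 203.02915435]]
[[313.94453391 176.8134174 ]]
[[238.82496765 162.68466778]]
```

View pics/c3.png

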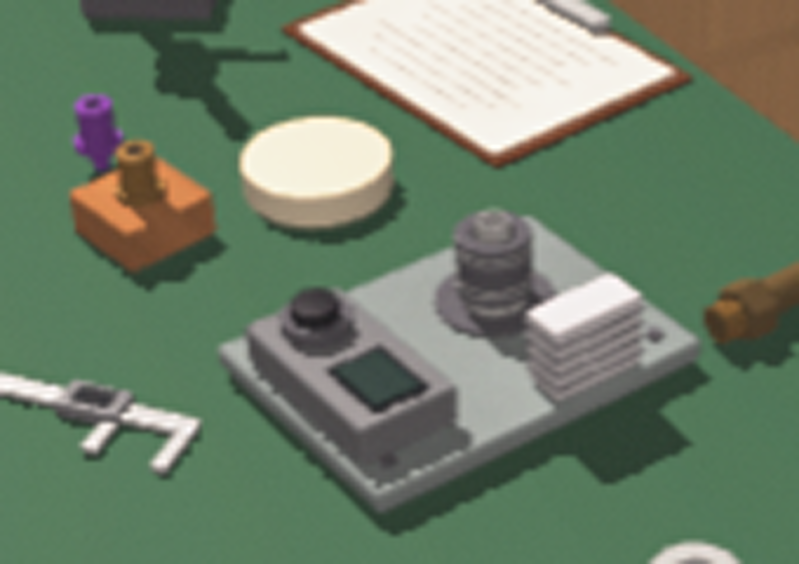

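Request:
{"fn": "jog_arm", "kwargs": {"deltas": [[[0,0,0,0.12,0,0,1],[0,0,0,0.232,0,0,1],[0,0,0,0.232,0,0,1],[0,0,0,0.232,0,0,1]]]}}

```text
time: 0.5
tcp_pos: [0.1263, 0.535, 0.2304]
eef_rot: [[-0.0, -0.896, 0.444], [-0.002, 0.444, 0.896], [-1.0, -0.0, -0.002]]
force: [0.3, 0.3, 1.2]
finger_gap: 1.001
```

Request:
{"fn": "jog_arm", "kwargs": {"deltas": [[[0,-0.045,-0.015,-0.14,0,0,1],[0,-0.09,-0.03,-0.28,0,0,1],[0,-0.134,-0.045,-0.4,0,0,1],[0,-0.18,-0.06,-0.459,0,0,1],[0,-0.224,-0.075,-0.459,0,0,1],[0,-0.268,-0.09,-0.459,0,0,1],[0,-0.268,-0.09,-0.459,0,0,1]]]}}

```text
time: 1.2
tcp_pos: [0.3292, 0.332, 0.2308]
eef_rot: [[0.001, -1.0, 0.004], [-0.002, 0.004, 1.0], [-1.0, -0.001, -0.002]]
force: [0.0, 0.6, -0.2]
finger_gap: 0.997
```

Request:
{"fn": "jog_arm", "kwargs": {"deltas": [[[0,-0.034,-0.031,0,0,0,1],[0,-0.068,-0.062,0,0,0,1],[0,-0.103,-0.093,0,0,0,1],[0,-0.137,-0.123,0,0,0,1],[0,-0.171,-0.154,0,0,0,1],[0,-0.206,-0.185,0,0,0,1],[0,-0.24,-0.216,0,0,0,1],[0,-0.274,-0.247,0,0,0,1],[0.02,-0.274,-0.247,0,0,0,1],[0.05,-0.274,-0.247,0,0,0,1]]]}}

```text
time: 2.2
tcp_pos: [0.6039, 0.0832, 0.1816]
eef_rot: [[0.003, -1.0, 0.003], [-0.002, 0.003, 1.0], [-1.0, -0.003, -0.002]]
force: [0.3, -0.1, -0.3]
finger_gap: 1.001
```

Run:
```python
from h import *
s=snap("side","s1"); t=snap("top","t1"); crop(s,210,60,210,160,3.8,"c4")
print(robot.get_state()["tcp_pos"],robot.get_state()["eef_rot"].round(4).tolist())
```

```text
[0.6008082  0.08374312 0.17704784] [[-0.0062, -1.0, 0.0022], [-0.0029, 0.0022, 1.0], [-1.0, 0.0062, -0.0029]]
```

View pics/c4.png

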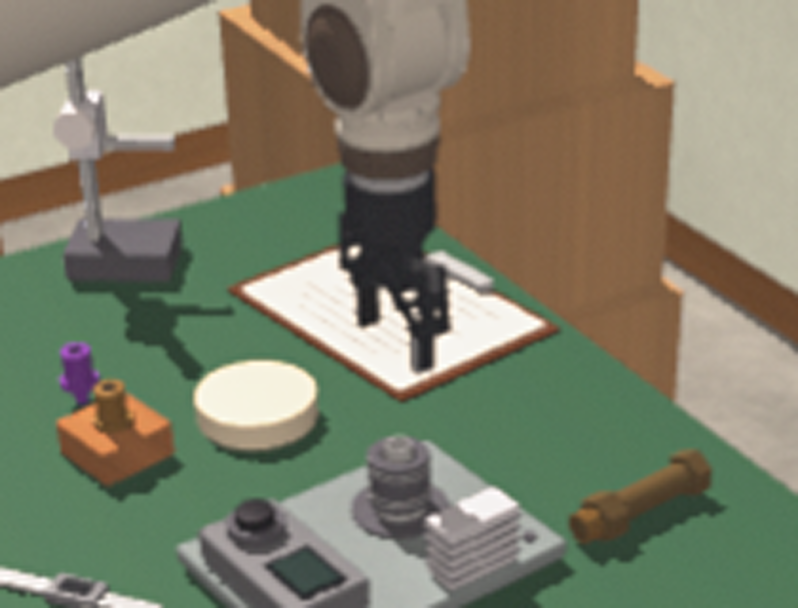

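Request:
{"fn": "jog_arm", "kwargs": {"deltas": [[[0.02,-0.003,0.0015,0,0,0,1],[0.04,-0.003,0.0015,0,0,0,1],[0.06,-0.003,0.0015,0,0,0,1],[0.08,-0.003,0.0015,0,0,0,1],[0.1,-0.003,0.0015,0,0,0,1],[0.115,-0.003,0.0015,0,0,0,1],[0.125,-0.003,0.0015,0,0,0,1],[0.135,-0.003,0.0015,0,0,0,1],[0.135,-0.003,0.0015,0,0,0,1],[0.135,-0.003,0.0015,0,0,0,1]]]}}

```text
time: 3.3
tcp_pos: [0.6032, 0.0849, 0.0426]
eef_rot: [[-0.006, -1.0, 0.002], [-0.003, 0.002, 1.0], [-1.0, 0.006, -0.003]]
force: [-0.6, 0.5, 0.1]
finger_gap: 1.006
```

Request:
{"fn": "jog_arm", "kwargs": {"deltas": [[[0,0,0,0,-0.003,-0.006,1],[0,0,0,0,-0.003,-0.006,-1],[0,0,0,0,-0.003,-0.006,-1],[0,0,0,0,-0.003,-0.006,-1],[0,0,0,0,-0.003,-0.006,-1],[0,0,0,0,-0.003,-0.006,-1],[0,0,0,0,-0.003,-0.006,-1],[0,0,0,0,-0.003,-0.006,-1],[0,0,0,0,-0.003,-0.006,-1],[0,0,0,0,-0.003,-0.006,-1]]]}}

```text
time: 4.3
tcp_pos: [0.6035, 0.085, 0.0436]
eef_rot: [[0.001, -1.0, 0.002], [0.0, 0.002, 1.0], [-1.0, -0.001, 0.0]]
force: [-2.5, -0.0, 5.5]
finger_gap: 0.646
```

Request:
{"fn": "jog_arm", "kwargs": {"deltas": [[[0,0,0,0,0,0,-1],[-0.01,0,0,0,0,0,-1],[-0.02,0,0,0,0,0,-1],[-0.035,0,0,0,0,0,-1],[-0.05,0,0,0,0,0,-1],[-0.065,0,0,0,0,0,-1],[-0.08,0,0,0,0,0,-1],[-0.1,0,0,0,0,0,-1],[-0.11,0,0,0,0,0,-1],[-0.11,0,0,0,0,0,-1]]]}}

```text
time: 5.3
tcp_pos: [0.6042, 0.0851, 0.1558]
eef_rot: [[0.005, -1.0, 0.002], [0.001, 0.002, 1.0], [-1.0, -0.005, 0.001]]
force: [-0.1, 0.5, -6.7]
finger_gap: 0.647
```

Request:
{"fn": "jog_arm", "kwargs": {"deltas": [[[0,0.003,0.02,0,0,0,-1],[0,0.006,0.055,0,0,0,-1],[0,0.009,0.09,0,0,0,-1],[0,0.012,0.13,0,0,0,-1],[0,0.016,0.165,0,0,0,-1],[0,0.02,0.2,0,0,0,-1],[0.01,0.022,0.225,0,0,0,-1],[0.03,0.024,0.243,0,0,0,-1],[0.05,0.024,0.243,0,0,0,-1],[0.07,0.024,0.243,0,-0.001,0.005,-1]]]}}

```text
time: 6.3
tcp_pos: [0.5802, 0.3288, 0.0837]
eef_rot: [[-0.002, -1.0, 0.0], [0.001, 0.0, 1.0], [-1.0, 0.002, 0.001]]
force: [-0.3, 0.1, -6.2]
finger_gap: 0.647
```

Run:
```python
from h import *
s=snap("side","s2"); t=snap("top","t2"); 
q=robot.get_state();print(q["tcp_pos"],q["eef_rot"][:,0],q["force"])
```

```text
[0.57905882 0.32733418 0.08117219] [-0.0065889  -0.00163588 -0.99997695] [ 0.6217154  -0.38457168 -7.35824799]
```

Request:
{"fn": "jog_arm", "kwargs": {"deltas": [[[0.01,-0.001,0.0007,0,-0.001,-0.006,-1],[0.02,-0.001,0.0007,0,-0.001,-0.006,-1],[0.03,-0.001,0.0007,0,-0.001,-0.006,-1],[0.037,-0.001,0.0007,0,-0.001,-0.006,-1],[0.04,-0.001,0.0007,0,-0.001,-0.006,-1],[0.042,-0.001,0.0007,0,-0.001,-0.006,-1],[0.044,-0.001,0.0007,0,-0.001,-0.006,-1],[0.044,-0.001,0.0007,0,-0.001,-0.006,-1]]]}}

```text
time: 7.2
tcp_pos: [0.58, 0.3281, 0.0377]
eef_rot: [[0.0, -1.0, 0.002], [-0.0, 0.002, 1.0], [-1.0, -0.0, -0.0]]
force: [-0.5, 0.5, -6.9]
finger_gap: 0.653
```

Request:
{"fn": "jog_arm", "kwargs": {"deltas": [[[0.001,0,0,0,0,0,-1],[0.001,0,0,0,0,0,-1],[0.001,0,0,0,0,0,-1]]]}}

```text
time: 7.5
tcp_pos: [0.5801, 0.3281, 0.0376]
eef_rot: [[0.001, -1.0, 0.002], [0.0, 0.002, 1.0], [-1.0, -0.001, 0.0]]
force: [-4.5, -3.9, 2.4]
finger_gap: 0.654
```

Request:
{"fn": "jog_arm", "kwargs": {"deltas": [[[0,0,0,0,0,0,0.5],[0,0,0,0,0,0,1],[0,0,0,0,0,0,1],[0,0,0,0,0,0,1],[0,0,0,0,0,0,1],[-0.01,0,0,0,0,0,1],[-0.04,0,0,0,0,0,1],[-0.08,0,0,0,0,0,1],[-0.11,0,0,0,0,0,1],[-0.13,0,0,0,0,0,1]]]}}

```text
time: 8.5
tcp_pos: [0.5805, 0.3284, 0.1715]
eef_rot: [[0.004, -1.0, 0.002], [0.002, 0.002, 1.0], [-1.0, -0.004, 0.002]]
force: [0.1, 0.1, -0.4]
finger_gap: 0.998
```

Run:
```python
from h import *
t=snap("top","t3"); s=snap("side","s3")
for r in rings(t,.009): 
    if 190<r[1]<245 and 370<r[0]<430: print(r)
a=cv2.resize(t[150:250,180:300],None,fx=5,fy=5,interpolation=cv2.INTER_CUBIC)
b=cv2.resize(s[130:250,210:354],None,fx=500/120,fy=500/120,interpolation=cv2.INTER_CUBIC)
cv2.imwrite("pics/c5.png",cv2.resize(np.hstack([a,b]),(800,333)))
cv2.imwrite("pics/c5.png",cv2.resize(np.hstack([cv2.resize(t[160:230,245:315],(400,400),interpolation=cv2.INTER_CUBIC),cv2.resize(s[145:225,270:350],(400,400),interpolation=cv2.INTER_CUBIC)]),(800,400)))
q=robot.get_state();print(q["tcp_pos"],q["eef_rot"][:,0])
```

```text
(424.9, 234.5, [0.4463, -0.3686], np.float64(73.8))
(420.5, 197.2, [0.5676, -0.3601], np.float64(46.9))
[0.58110868 0.3287076  0.17222443] [ 0.0060637   0.00312482 -0.99997673]
```

View pics/c5.png

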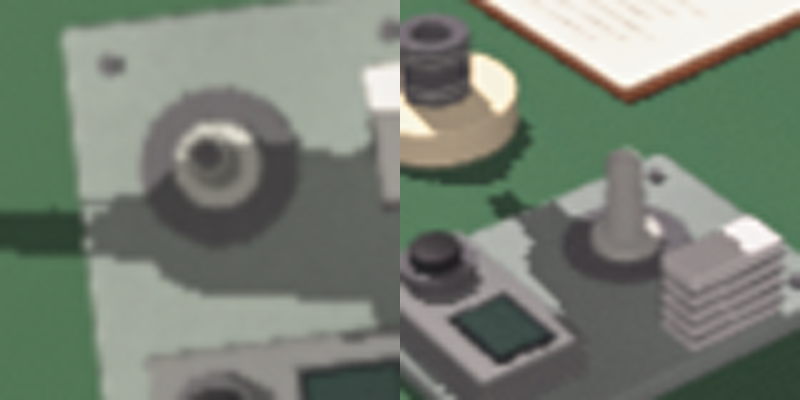

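Request:
{"fn": "jog_arm", "kwargs": {"deltas": [[[0,0.005,-0.03,0,0.003,0.006,1],[0,0.013,-0.07,0,0.003,0.006,1],[0,0.022,-0.115,0,0.003,0.006,1],[0,0.031,-0.16,0,0.003,0.006,1],[0,0.04,-0.205,0,0.003,0.006,1],[0,0.048,-0.25,0,0.003,0.006,1],[0,0.057,-0.295,0,0.003,0.006,1],[0,0.066,-0.34,0,0.003,0.006,1],[0,0.075,-0.385,0,0.003,0.006,1],[0,0.083,-0.43,0,0.003,0.006,1]]]}}

```text
time: 9.6
tcp_pos: [0.4964, -0.1028, 0.1699]
eef_rot: [[-0.0, -1.0, 0.001], [0.0, 0.001, 1.0], [-1.0, 0.0, 0.0]]
force: [1.2, -0.1, 0.9]
finger_gap: 0.997
```

Run:
```python
from h import *
q=robot.get_state();p=q["tcp_pos"];R=q["eef_rot"];print(p,R[:,0])
print(R.T@(np.array([.4465,-.3685,.10])-p))
```

```text
[ 0.49642721 -0.10276161  0.16994642] [-1.93834140e-04  2.00540616e-04 -9.99999961e-01]
[ 0.0699028   0.04953644 -0.26582299]
```

Request:
{"fn": "jog_arm", "kwargs": {"deltas": [[[0,0.008,-0.04,0,0,0,1],[0.01,0.017,-0.085,0,0,0,1],[0.02,0.025,-0.13,0,0,0,1],[0.03,0.034,-0.175,0,0,0,1],[0.045,0.042,-0.22,0,0,0,1],[0.06,0.0495,-0.25,0,0,0,1],[0.08,0.0495,-0.266,0,0,0,1],[0.1,0.0495,-0.266,0,0,0,1],[0.12,0.0495,-0.266,0,0,0,1],[0.12,0.0495,-0.266,0,0,0,1]]]}}

```text
time: 10.6
tcp_pos: [0.4448, -0.3675, 0.0464]
eef_rot: [[-0.004, -1.0, 0.002], [0.004, 0.002, 1.0], [-1.0, 0.004, 0.004]]
force: [-0.6, -0.5, -0.1]
finger_gap: 0.998
```

Run:
```python
from h import *
t=snap("top","t4"); s=snap("side","s4")
q=robot.get_state();p=q["tcp_pos"];R=q["eef_rot"];print(p,R[:,0])
u=cv2.resize(t[200:275,375:475],(533,400),interpolation=cv2.INTER_CUBIC);v=cv2.resize(s[240:340,310:410],(400,400),interpolation=cv2.INTER_CUBIC)
cv2.imwrite("pics/c6.png",cv2.resize(np.hstack([u,v]),(800,343)))
for k in rings(t,.009): print(k)
```

```text
[ 0.44620801 -0.36837239  0.04981568] [-9.58062397e-04  8.42919229e-04 -9.99999186e-01]
(27.5, 391.5, [0.0035, 0.8737], np.float64(99.0))
(269.0, 390.5, [-0.0222, 0.1399], np.float64(79.9))
(339.4, 372.2, [0.0258, -0.08], np.float64(128.8))
(260.4, 363.3, [0.0597, 0.1658], np.float64(71.7))
(607.1, 365.5, [0.0296, -0.9099], np.float64(161.4))
(523.1, 326.4, [0.1517, -0.6619], np.float64(175.8))
(65.4, 295.5, [0.2867, 0.7727], np.float64(97.4))
(261.6, 283.8, [0.3034, 0.1596], np.float64(84.4))
(610.4, 264.0, [0.3394, -0.9497], np.float64(62.0))
(384.7, 240.5, [0.4304, -0.2384], np.float64(56.8))
(422.4, 227.1, [0.4703, -0.3618], np.float64(33.0))
(84.0, 210.5, [0.5522, 0.7231], np.float64(36.8))
(420.5, 197.1, [0.5677, -0.3601], np.float64(47.4))
(378.8, 197.4, [0.5703, -0.2246], np.float64(65.3))
(206.5, 198.1, [0.5823, 0.3343], np.float64(127.6))
(89.1, 188.7, [0.622, 0.7089], np.float64(86.2))
(429.9, 155.5, [0.704, -0.3973], np.float64(98.0))
```

View pics/c6.png

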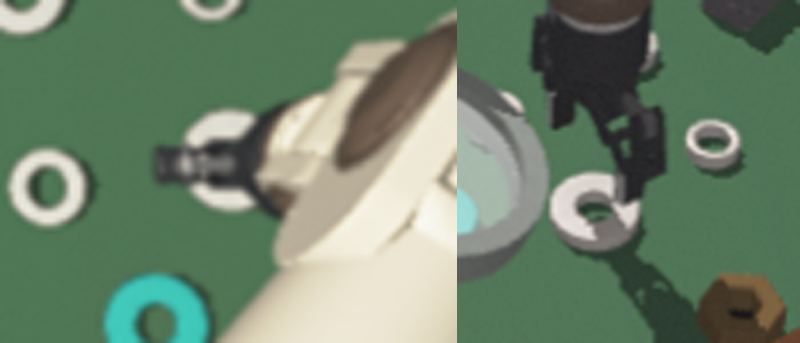

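Request:
{"fn": "jog_arm", "kwargs": {"deltas": [[[0.012,0,0,0,0,0,1],[0.022,0,0,0,0,0,1],[0.03,0,0,0,0,0,1],[0.036,0,0,0,0,0,1],[0.042,0,0,0,0,0,1],[0.048,0,0,0,0,0,1],[0.053,0,0,0,0,0,1],[0.053,0,0,0,0,0,1]]]}}

```text
time: 11.5
tcp_pos: [0.4458, -0.368, -0.004]
eef_rot: [[-0.002, -1.0, 0.001], [0.002, 0.001, 1.0], [-1.0, 0.002, 0.002]]
force: [-0.3, -0.3, 0.5]
finger_gap: 1.0
```

Request:
{"fn": "jog_arm", "kwargs": {"deltas": [[[0,0,0,0,0,0,-1],[0,0,0,0,0,0,-1],[0,0,0,0,0,0,-1],[0,0,0,0,0,0,-1],[0,0,0,0,0,0,-1],[0,0,0,0,0,0,-1]]]}}

```text
time: 12.1
tcp_pos: [0.446, -0.3684, -0.0027]
eef_rot: [[-0.001, -1.0, 0.002], [0.001, 0.002, 1.0], [-1.0, 0.001, 0.001]]
force: [-2.6, 1.8, 7.1]
finger_gap: 0.787
```

Request:
{"fn": "jog_arm", "kwargs": {"deltas": [[[-0.01,0,0,0,0,0,-1],[-0.04,0,0,0,0,0,-1],[-0.08,0,0,0,0,0,-1],[-0.12,0,0.01,0,0,0,-1],[-0.15,-0.014,0.04,0,0,0,-1],[-0.165,-0.028,0.08,0,0,0,-1],[-0.165,-0.045,0.125,0,0,0,-1],[-0.165,-0.06,0.17,0,0,0,-1],[-0.165,-0.076,0.215,0,0,0,-1],[-0.165,-0.09,0.26,0,0,0,-1]]]}}

```text
time: 13.1
tcp_pos: [0.5369, -0.1067, 0.1629]
eef_rot: [[-0.0, -1.0, 0.002], [0.001, 0.002, 1.0], [-1.0, 0.0, 0.001]]
force: [1.7, -0.5, -3.7]
finger_gap: 0.79
```

```bash
cat >> h.py <<'E'
def go(x,y,z):
    q=robot.get_state();p=q["tcp_pos"];R=q["eef_rot"]
    w=np.cross(R[:,0],[0,0,-1])+[0,0,np.arctan2(R[0,2],R[1,2])]
    print(p.round(4),q["force"].round(1),"gap",round(q["finger_gap"],3),"shift",(R.T@(np.array([x,y,z])-p)).round(4),"turn",(R.T@w).round(4))
E
python3 - <<'E'
from h import *
go(.6035,.085,.16)
E
```

```text
[ 0.5369 -0.1067  0.1629] [ 1.7 -0.5 -3.7] gap 0.79 shift [ 0.003  -0.0663  0.1919] turn [-0.0017  0.0005 -0.0005]
```

Request:
{"fn": "jog_arm", "kwargs": {"deltas": [[[0,-0.013,0.04,-0.002,0,0,-1],[0.003,-0.028,0.08,-0.002,0,0,-1],[0.003,-0.043,0.125,-0.002,0,0,-1],[0.003,-0.057,0.165,-0.002,0,0,-1],[0.003,-0.0665,0.192,-0.002,0,0,-1],[0.02,-0.0665,0.192,-0.002,0,0,-1],[0.035,-0.0665,0.192,-0.002,0,0,-1],[0.043,-0.0665,0.192,-0.002,0,0,-1],[0.043,-0.0665,0.192,-0.002,0,0,-1]]]}}

```text
time: 14.0
tcp_pos: [0.6027, 0.0844, 0.1185]
eef_rot: [[-0.003, -1.0, 0.001], [0.0, 0.001, 1.0], [-1.0, 0.003, 0.0]]
force: [-0.6, 0.3, -2.9]
finger_gap: 0.785
```

Run:
```python
from h import *
t=snap("top","t5"); s=snap("side","s5")
go(.6035,.085,.095)
u=cv2.resize(t[150:230,235:315],(400,400),interpolation=cv2.INTER_CUBIC);v=cv2.resize(s[120:220,270:370],(400,400),interpolation=cv2.INTER_CUBIC)
cv2.imwrite("pics/c7.png",np.hstack([u,v]))
```

```text
[0.6036 0.0845 0.1204] [ 0.1  0.8 -2.9] gap 0.786 shift [0.0254 0.0001 0.0005] turn [-0.0007  0.0005 -0.0004]
```

View pics/c7.png

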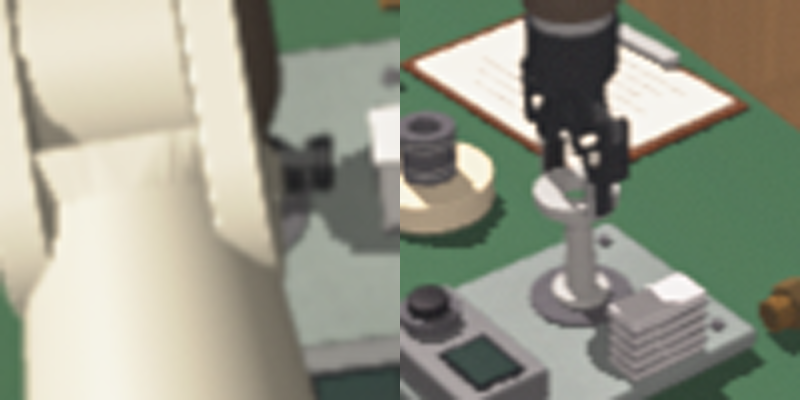

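Request:
{"fn": "jog_arm", "kwargs": {"deltas": [[[0.01,0,0.0005,0,0,0,-1],[0.018,0,0.0005,0,0,0,-1],[0.024,0,0.0005,0,0,0,-1],[0.029,0,0.0005,0,0,0,-1],[0.034,0,0.0005,0,0,0,-1],[0.039,0,0.0005,0,0,0,-1],[0.039,0,0.0005,0,0,0,-1]]]}}

```text
time: 14.8
tcp_pos: [0.6032, 0.085, 0.0805]
eef_rot: [[-0.002, -1.0, 0.001], [0.0, 0.001, 1.0], [-1.0, 0.002, 0.0]]
force: [0.4, -0.1, -4.0]
finger_gap: 0.787
```

Request:
{"fn": "jog_arm", "kwargs": {"deltas": [[[0.006,0,0,0,0,0,-1],[0.012,0,0,0,0,0,-1],[0.018,0,0,0,0,0,-1],[0.024,0,0,0,0,0,-1],[0.03,0,0,0,0,0,-1],[0.035,0,0,0,0,0,-1],[0.039,0,0,0,0,0,-1],[0.043,0,0,0,0,0,-1],[0.043,0,0,0,0,0,-1]]]}}

```text
time: 15.7
tcp_pos: [0.6033, 0.0849, 0.0371]
eef_rot: [[-0.001, -1.0, 0.001], [0.0, 0.001, 1.0], [-1.0, 0.001, 0.0]]
force: [3.1, -0.4, -4.5]
finger_gap: 0.785
```

Request:
{"fn": "jog_arm", "kwargs": {"deltas": [[[0.002,0,0,0,0,0,-1],[0.004,0,0,0,0,0,-1],[0.0045,0,0,0,0,0,-1],[0.0045,0,0,0,0,0,-1]]]}}

```text
time: 16.1
tcp_pos: [0.6033, 0.085, 0.0334]
eef_rot: [[-0.001, -1.0, 0.001], [0.0, 0.001, 1.0], [-1.0, 0.001, 0.0]]
force: [-2.2, -1.5, 4.3]
finger_gap: 0.788
```

Request:
{"fn": "jog_arm", "kwargs": {"deltas": [[[0,0,0,0,0,0,1],[0,0,0,0,0,0,1],[0,0,0,0,0,0,1],[0,0,0,0,0,0,1],[-0.02,0,0,0,0,0,1],[-0.06,0,0,0,0,0,1],[-0.1,0,0,0,0,0,1],[-0.125,0,-0.01,0,0,0,1],[-0.125,0.002,-0.045,0,0,0,1],[-0.125,0.006,-0.09,0,0,0,1]]]}}

```text
time: 17.1
tcp_pos: [0.598, -0.0048, 0.1594]
eef_rot: [[0.001, -1.0, -0.002], [0.001, -0.002, 1.0], [-1.0, -0.001, 0.001]]
force: [0.3, -0.6, -0.7]
finger_gap: 1.0
```

Request:
{"fn": "jog_arm", "kwargs": {"deltas": [[[0,0.004,-0.045,0,0,0,1],[0,0.01,-0.09,0,0,0,1],[0,0.016,-0.135,0,0,0,1],[0,0.022,-0.18,0,0,0,1],[0.01,0.026,-0.2,0,0,0,1],[0.03,0.026,-0.21,0,0,0,1],[0.06,0.026,-0.21,0,0,0,1],[0.06,0.026,-0.21,0,0,0,1]]]}}

```text
time: 17.9
tcp_pos: [0.5705, -0.2145, 0.0951]
eef_rot: [[-0.005, -1.0, -0.001], [0.003, -0.001, 1.0], [-1.0, 0.005, 0.003]]
force: [-1.2, -0.0, -0.7]
finger_gap: 1.001
```

Run:
```python
from h import *
t=snap("top","t6"); s=snap("side","s6")
for k in rings(t,.009):
    if 360<k[0]<440 and 140<k[1]<260: print(k)
go(.5703,-.2246,-.002)
```

```text
[ 0.5722 -0.2146  0.0995] [-0.1  0.   0.3] gap 1.001 shift [ 0.1014  0.002  -0.0101] turn [0.0022 0.001  0.0004]
```

```bash
cat >> h.py <<'E'
def srings(im,z=.009,lo=110):
    hsv=cv2.cvtColor(im,cv2.COLOR_BGR2HSV)
    m=((hsv[...,1]<60)&(hsv[...,2]>lo)).astype(np.uint8)*255
    for c in cv2.findContours(m,cv2.RETR_EXTERNAL,cv2.CHAIN_APPROX_NONE)[0]:
        a=cv2.contourArea(c);(x,y,w,h)=cv2.boundingRect(c);u,v=x+(w-1)/2,y+(h-1)/2
        if 40<a<900 and 320<u<420 and 230<v<330: print("side",round(u,1),round(v,1),w,h,a,onplane("side",(u,v),z).round(4)[:2])
E
python3 - <<'E'
from h import *
for f in("side0","s4","s6"):
    print(f); srings(cv2.imread(f"pics/{f}.png"))
s=cv2.imread("pics/s6.png"); crop(s,290,170,140,150,4,"c8")
E
```

```text
side0
side 384.0 281.0 17 15 178.5 [ 0.5682 -0.3588]
side 357.5 253.0 22 17 269.0 [ 0.5704 -0.2244]
side 399.0 232.0 15 13 48.5 [ 0.7356 -0.2139]
s4
side 384.0 281.0 17 15 170.0 [ 0.5682 -0.3588]
s6
side 384.5 281.5 16 14 150.5 [ 0.5682 -0.3611]
side 357.5 253.0 22 17 269.0 [ 0.5704 -0.2244]
side 399.0 232.0 15 13 46.5 [ 0.7356 -0.2139]
```

View pics/c8.png

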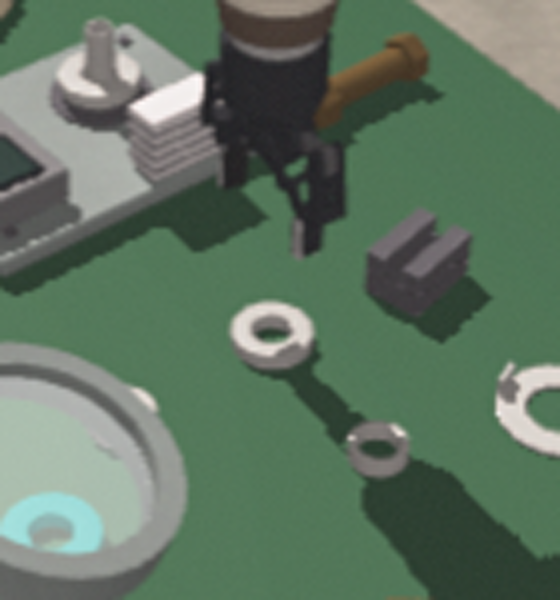

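Request:
{"fn": "jog_arm", "kwargs": {"deltas": [[[0.02,0.002,-0.01,0.002,0.001,0,1],[0.04,0.002,-0.01,0.002,0.001,0,1],[0.06,0.002,-0.01,0.002,0.001,0,1],[0.075,0.002,-0.01,0.002,0.001,0,1],[0.087,0.002,-0.01,0.002,0.001,0,1],[0.096,0.002,-0.01,0.002,0.001,0,1],[0.101,0.002,-0.01,0.002,0.001,0,1],[0.101,0.002,-0.01,0.002,0.001,0,1],[0.101,0.002,-0.01,0.002,0.001,0,1]]]}}

```text
time: 18.9
tcp_pos: [0.5706, -0.2246, -0.001]
eef_rot: [[0.001, -1.0, -0.0], [-0.0, -0.0, 1.0], [-1.0, -0.001, -0.0]]
force: [-0.8, -0.6, 0.8]
finger_gap: 1.003
```

Request:
{"fn": "jog_arm", "kwargs": {"deltas": [[[0,0,0,0,0,0,-1],[0,0,0,0,0,0,-1],[0,0,0,0,0,0,-1],[0,0,0,0,0,0,-1],[0,0,0,0,0,0,-1],[0,0,0,0,0,0,-1]]]}}

```text
time: 19.5
tcp_pos: [0.5713, -0.2249, 0.0005]
eef_rot: [[0.003, -1.0, -0.0], [-0.001, -0.0, 1.0], [-1.0, -0.003, -0.001]]
force: [-1.3, 0.2, 6.9]
finger_gap: 0.676
```

Request:
{"fn": "jog_arm", "kwargs": {"deltas": [[[-0.01,0,0,0,0,0,-1],[-0.04,0,0,0,0,0,-1],[-0.08,0,0,0,0,0,-1],[-0.12,-0.002,0.01,0,0,0,-1],[-0.15,-0.006,0.04,0,0,0,-1],[-0.15,-0.01,0.085,0,0,0,-1],[-0.15,-0.015,0.13,0,0,0,-1],[-0.15,-0.019,0.175,0,0,0,-1],[-0.15,-0.024,0.22,0,0,0,-1],[-0.15,-0.028,0.265,0,0,0,-1]]]}}

```text
time: 20.5
tcp_pos: [0.5987, 0.0421, 0.1511]
eef_rot: [[0.004, -1.0, -0.0], [-0.001, -0.0, 1.0], [-1.0, -0.004, -0.001]]
force: [0.7, 0.2, -1.9]
finger_gap: 0.678
```

Request:
{"fn": "jog_arm", "kwargs": {"deltas": [[[0,-0.005,0.03,0,0,0,-1],[0,-0.005,0.045,0,0,0,-1],[0.01,-0.005,0.045,0,0,0,-1],[0.02,-0.005,0.045,0,0,0,-1],[0.02,-0.005,0.045,0,0,0,-1]]]}}

```text
time: 21.0
tcp_pos: [0.6028, 0.0856, 0.1288]
eef_rot: [[0.0, -1.0, 0.001], [-0.002, 0.001, 1.0], [-1.0, -0.0, -0.002]]
force: [-0.7, -0.7, -2.4]
finger_gap: 0.676
```

Run:
```python
from h import *
go(.6045,.085,.09)
s=snap("side","s7"); crop(s,270,100,100,120,5,"c9")
```

```text
[0.6028 0.0856 0.1288] [-0.7 -0.7 -2.4] gap 0.676 shift [ 0.0388 -0.0017 -0.0005] turn [-0.0013 -0.0018  0.0004]
```

View pics/c9.png

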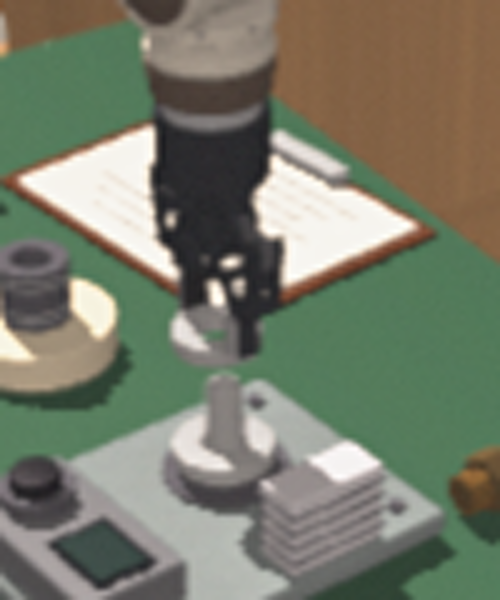

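Request:
{"fn": "jog_arm", "kwargs": {"deltas": [[[0.01,-0.0015,-0.0005,0,-0.002,0,-1],[0.018,-0.0015,-0.0005,0,-0.002,0,-1],[0.024,-0.0015,-0.0005,0,-0.002,0,-1],[0.029,-0.0015,-0.0005,0,-0.002,0,-1],[0.034,-0.0015,-0.0005,0,-0.002,0,-1],[0.039,-0.0015,-0.0005,0,-0.002,0,-1],[0.043,-0.0015,-0.0005,0,-0.002,0,-1],[0.043,-0.0015,-0.0005,0,-0.002,0,-1]]]}}

```text
time: 21.85
tcp_pos: [0.6043, 0.085, 0.0861]
eef_rot: [[0.0, -1.0, 0.002], [0.0, 0.002, 1.0], [-1.0, -0.0, 0.0]]
force: [0.5, 0.4, -2.5]
finger_gap: 0.676
```

Threaded; down to 0.0505.

Request:
{"fn": "jog_arm", "kwargs": {"deltas": [[[0.006,0,0,0,0,0,-1],[0.012,0,0,0,0,0,-1],[0.018,0,0,0,0,0,-1],[0.023,0,0,0,0,0,-1],[0.028,0,0,0,0,0,-1],[0.032,0,0,0,0,0,-1],[0.035,0,0,0,0,0,-1],[0.0365,0,0,0,0,0,-1],[0.0365,0,0,0,0,0,-1]]]}}

```text
time: 22.75
tcp_pos: [0.6045, 0.085, 0.0505]
eef_rot: [[0.001, -1.0, 0.002], [0.0, 0.002, 1.0], [-1.0, -0.001, 0.0]]
force: [-1.5, -2.5, 4.8]
finger_gap: 0.675
```

Request:
{"fn": "jog_arm", "kwargs": {"deltas": [[[0,0,0,0,0,0,1],[0,0,0,0,0,0,1],[0,0,0,0,0,0,1],[0,0,0,0,0,0,1],[-0.02,0,0,0,0,0,1],[-0.06,0,0,0,0,0,1],[-0.1,0,0,0,0,0,1],[-0.115,0.005,-0.01,0,0,0,1],[-0.115,0.025,-0.045,0,0,0,1],[-0.115,0.045,-0.085,0,0,0,1]]]}}

```text
time: 23.75
tcp_pos: [0.5588, -0.0003, 0.1653]
eef_rot: [[0.002, -1.0, -0.001], [0.0, -0.001, 1.0], [-1.0, -0.002, 0.0]]
force: [0.2, -0.4, -0.1]
finger_gap: 0.998
```

Run:
```python
from h import *
t=snap("top","t8"); s=snap("side","s8"); srings(s,.009,80)
for k in rings(t,.009):
    if 360<k[0]<440 and 140<k[1]<260: print(k)
go(.4304,-.2384,.05)
```

```text
side 384.5 282.0 16 15 173.5 [ 0.567  -0.3627]
side 394.0 232.0 27 21 160.5 [ 0.7223 -0.2055]
(384.8, 240.6, [0.4302, -0.2386], np.float64(55.9))
(429.9, 155.5, [0.7038, -0.3973], np.float64(96.3))
[ 0.5573 -0.0034  0.1655] [ 0.5 -0.2 -0.2] gap 0.999 shift [ 0.1156  0.1258 -0.2355] turn [-0.0048 -0.0007  0.0008]
```

Request:
{"fn": "jog_arm", "kwargs": {"deltas": [[[0,0.022,-0.04,-0.005,0,0,1],[0,0.045,-0.085,-0.005,0,0,1],[0.01,0.068,-0.127,-0.005,0,0,1],[0.03,0.09,-0.17,-0.005,0,0,1],[0.05,0.113,-0.21,-0.005,0,0,1],[0.07,0.126,-0.235,-0.005,0,0,1],[0.09,0.126,-0.235,-0.005,0,0,1],[0.11,0.126,-0.235,-0.005,0,0,1],[0.116,0.126,-0.235,-0.005,0,0,1],[0.116,0.126,-0.235,-0.005,0,0,1]]]}}

```text
time: 24.85
tcp_pos: [0.4298, -0.2375, 0.0487]
eef_rot: [[-0.001, -1.0, -0.0], [0.0, -0.0, 1.0], [-1.0, 0.001, 0.0]]
force: [0.2, -0.5, 1.0]
finger_gap: 0.999
```

Run:
```python
from h import *
go(.4302,-.2386,0)
```

```text
[ 0.4298 -0.2375  0.0487] [ 0.2 -0.5  1. ] gap 0.999 shift [ 0.0487 -0.0005 -0.0012] turn [ 0.0004  0.0003 -0.0008]
```

Request:
{"fn": "jog_arm", "kwargs": {"deltas": [[[0.014,-0.0005,-0.001,0,0,0,1],[0.026,-0.0005,-0.001,0,0,0,1],[0.036,-0.0005,-0.001,0,0,0,1],[0.044,-0.0005,-0.001,0,0,0,1],[0.0485,-0.0005,-0.001,0,0,0,1],[0.0485,-0.0005,-0.001,0,0,0,1],[0.0485,-0.0005,-0.001,0,0,0,1]]]}}

```text
time: 25.55
tcp_pos: [0.4304, -0.2385, 0.0005]
eef_rot: [[-0.0, -1.0, -0.0], [0.0, -0.0, 1.0], [-1.0, 0.0, 0.0]]
force: [0.9, 0.1, -0.2]
finger_gap: 0.997
```

Request:
{"fn": "jog_arm", "kwargs": {"deltas": [[[0,0,0,0,0,0,-1],[0,0,0,0,0,0,-1],[0,0,0,0,0,0,-1],[0,0,0,0,0,0,-1],[0,0,0,0,0,0,-1],[0,0,0,0,0,0,-1],[0,0,0,0,0,0,-1]]]}}

```text
time: 26.25
tcp_pos: [0.4307, -0.2388, 0.0017]
eef_rot: [[0.001, -1.0, -0.0], [-0.001, -0.0, 1.0], [-1.0, -0.001, -0.001]]
force: [-3.3, 1.1, 8.8]
finger_gap: 0.575
```

Request:
{"fn": "jog_arm", "kwargs": {"deltas": [[[-0.01,0,0,0,0,0,-1],[-0.04,0,0,0,0,0,-1],[-0.08,0,0,0,0,0,-1],[-0.12,-0.005,0.01,0,0,0,-1],[-0.15,-0.021,0.04,0,0,0,-1],[-0.15,-0.043,0.08,0,0,0,-1],[-0.15,-0.064,0.12,0,0,0,-1],[-0.15,-0.086,0.16,0,0,0,-1],[-0.15,-0.107,0.2,0,0,0,-1],[-0.15,-0.129,0.24,0,0,0,-1]]]}}

```text
time: 27.25
tcp_pos: [0.5601, 0.0032, 0.1523]
eef_rot: [[0.001, -1.0, -0.0], [-0.001, -0.0, 1.0], [-1.0, -0.001, -0.001]]
force: [1.8, -0.3, -0.9]
finger_gap: 0.579
```

Run:
```python
from h import *
go(.6042,.085,.13)
```

```text
[0.5601 0.0032 0.1523] [ 1.8 -0.3 -0.9] gap 0.579 shift [ 0.0224 -0.0441  0.0818] turn [ 0.0004 -0.0005  0.0012]
```

Request:
{"fn": "jog_arm", "kwargs": {"deltas": [[[0,-0.022,0.04,0,0,0.001,-1],[0,-0.04,0.075,0,0,0.001,-1],[0.005,-0.044,0.082,0,0,0.001,-1],[0.018,-0.044,0.082,0,0,0.001,-1],[0.022,-0.044,0.082,0,0,0.001,-1],[0.022,-0.044,0.082,0,0,0.001,-1],[0.022,-0.044,0.082,0,0,0.001,-1]]]}}

```text
time: 27.95
tcp_pos: [0.6037, 0.084, 0.1307]
eef_rot: [[0.0, -1.0, 0.001], [-0.001, 0.001, 1.0], [-1.0, -0.0, -0.001]]
force: [-1.0, -0.4, -0.8]
finger_gap: 0.577
```

Run:
```python
from h import *
go(.6042,.085,.0657)
```

```text
[0.6037 0.084  0.1307] [-1.  -0.4 -0.8] gap 0.577 shift [ 0.065  -0.0005  0.001 ] turn [-0.0011 -0.0007  0.0003]
```

Request:
{"fn": "jog_arm", "kwargs": {"deltas": [[[0.012,-0.0005,0.001,0,0,0,-1],[0.022,-0.0005,0.001,0,0,0,-1],[0.029,-0.0005,0.001,0,0,0,-1],[0.034,-0.0005,0.001,0,0,0,-1],[0.039,-0.0005,0.001,0,0,0,-1],[0.044,-0.0005,0.001,0,0,0,-1],[0.049,-0.0005,0.001,0,0,0,-1],[0.049,-0.0005,0.001,0,0,0,-1]]]}}

```text
time: 28.75
tcp_pos: [0.6039, 0.0849, 0.0808]
eef_rot: [[-0.001, -1.0, 0.001], [-0.001, 0.001, 1.0], [-1.0, 0.001, -0.001]]
force: [0.1, -0.5, -2.5]
finger_gap: 0.576
```

Request:
{"fn": "jog_arm", "kwargs": {"deltas": [[[0.005,0,0,0,0,0,-1],[0.009,0,0,0,0,0,-1],[0.012,0,0,0,0,0,-1],[0.015,0,0,0,0,0,-1],[0.016,0,0,0,0,0,-1],[0.016,0,0,0,0,0,-1]]]}}

```text
time: 29.35
tcp_pos: [0.6039, 0.0849, 0.0657]
eef_rot: [[-0.0, -1.0, 0.001], [-0.001, 0.001, 1.0], [-1.0, 0.0, -0.001]]
force: [-3.9, -0.2, 5.4]
finger_gap: 0.572
```

Request:
{"fn": "jog_arm", "kwargs": {"deltas": [[[0,0,0,0,0,0,1],[0,0,0,0,0,0,1],[0,0,0,0,0,0,1],[0,0,0,0,0,0,1],[-0.02,0,0,0,0,0,1],[-0.06,0,0,0,0,0,1],[-0.095,0,0,0,0,0,1],[-0.1,0.003,-0.03,0,0,0,1],[-0.1,0.01,-0.075,0,0,0,1],[-0.1,0.02,-0.12,0,0,0,1]]]}}

```text
time: 30.35
tcp_pos: [0.5839, -0.0358, 0.1661]
eef_rot: [[0.001, -1.0, -0.001], [-0.001, -0.001, 1.0], [-1.0, -0.001, -0.001]]
force: [0.9, -0.6, -0.2]
finger_gap: 1.002
```

Run:
```python
from h import *
t=snap("top","t9"); s=snap("side","s9"); srings(s,.009,80)
for k in rings(t,.009):
    if 360<k[0]<440 and 140<k[1]<260: print(k)
go(.5675,-.3605,.05)
```

```text
side 384.5 282.0 16 15 170.5 [ 0.567  -0.3627]
side 394.0 232.0 27 21 161.5 [ 0.7223 -0.2055]
(429.9, 155.5, [0.7037, -0.397], np.float64(96.1))
[ 0.5829 -0.0392  0.1661] [ 1.3 -0.3 -0.2] gap 0.998 shift [ 0.1166  0.0137 -0.3212] turn [-0.0054 -0.0018 -0.0001]
```

Request:
{"fn": "jog_arm", "kwargs": {"deltas": [[[0,0.002,-0.045,-0.005,-0.002,0,1],[0,0.004,-0.09,-0.005,-0.002,0,1],[0,0.006,-0.135,-0.005,-0.002,0,1],[0.01,0.008,-0.18,-0.005,-0.002,0,1],[0.03,0.01,-0.225,-0.005,-0.002,0,1],[0.05,0.012,-0.27,-0.005,-0.002,0,1],[0.08,0.014,-0.31,-0.005,-0.002,0,1],[0.1,0.0137,-0.321,-0.005,-0.002,0,1],[0.116,0.0137,-0.321,-0.005,-0.002,0,1],[0.116,0.0137,-0.321,-0.005,-0.002,0,1]]]}}

```text
time: 31.45
tcp_pos: [0.5665, -0.359, 0.0478]
eef_rot: [[-0.004, -1.0, 0.0], [0.003, 0.0, 1.0], [-1.0, 0.004, 0.003]]
force: [-0.4, 1.0, 0.1]
finger_gap: 0.999
```

Run:
```python
from h import *
s=snap("side","s10"); srings(s,.009,80)
go(.5678,-.360,.001)
```

```text
side 385.5 279.0 20 21 207.5 [ 0.5764 -0.3549]
[ 0.5673 -0.3589  0.0499] [0.2 0.2 0.2] gap 0.999 shift [ 0.0489 -0.0006 -0.0011] turn [ 0.0004  0.0015 -0.0016]
```

Request:
{"fn": "jog_arm", "kwargs": {"deltas": [[[0.014,-0.0006,-0.001,0,0.001,-0.001,1],[0.026,-0.0006,-0.001,0,0.001,-0.001,1],[0.036,-0.0006,-0.001,0,0.001,-0.001,1],[0.043,-0.0006,-0.001,0,0.001,-0.001,1],[0.048,-0.0006,-0.001,0,0.001,-0.001,1],[0.048,-0.0006,-0.001,0,0.001,-0.001,1],[0.048,-0.0006,-0.001,0,0.001,-0.001,1]]]}}

```text
time: 32.2
tcp_pos: [0.5679, -0.36, 0.0021]
eef_rot: [[-0.0, -1.0, -0.0], [0.0, -0.0, 1.0], [-1.0, 0.0, 0.0]]
force: [0.4, -0.0, -0.7]
finger_gap: 0.997
```

Request:
{"fn": "jog_arm", "kwargs": {"deltas": [[[0,0,0,0,0,0,-1],[0,0,0,0,0,0,-1],[0,0,0,0,0,0,-1],[0,0,0,0,0,0,-1],[0,0,0,0,0,0,-1],[0,0,0,0,0,0,-1],[0,0,0,0,0,0,-1],[0,0,0,0,0,0,-1]]]}}

```text
time: 33.0
tcp_pos: [0.5683, -0.3602, 0.0031]
eef_rot: [[0.001, -1.0, -0.0], [-0.0, -0.0, 1.0], [-1.0, -0.001, -0.0]]
force: [-1.0, -0.2, 4.9]
finger_gap: 0.467
```

Request:
{"fn": "jog_arm", "kwargs": {"deltas": [[[-0.01,0,0,0,0,0,-1],[-0.04,0,0,0,0,0,-1],[-0.08,0,0,0,0,0,-1],[-0.12,-0.001,0.01,0,0,0,-1],[-0.15,-0.004,0.045,0,0,0,-1],[-0.15,-0.008,0.09,0,0,0,-1],[-0.15,-0.012,0.135,0,0,0,-1],[-0.15,-0.015,0.18,0,0,0,-1],[-0.15,-0.018,0.225,0,0,0,-1],[-0.15,-0.022,0.27,0,0,0,-1]]]}}

```text
time: 34.0
tcp_pos: [0.5899, -0.0884, 0.1539]
eef_rot: [[0.001, -1.0, -0.0], [-0.0, -0.0, 1.0], [-1.0, -0.001, -0.0]]
force: [1.0, 0.0, -1.4]
finger_gap: 0.472
```

Request:
{"fn": "jog_arm", "kwargs": {"deltas": [[[0,-0.004,0.04,0,0,0,-1],[0,-0.007,0.085,0,0,0,-1],[0,-0.011,0.13,0,0,0,-1],[0,-0.014,0.16,0,0,0,-1],[0,-0.014,0.165,0,0,0,-1],[0.01,-0.014,0.165,0,0,0,-1],[0.02,-0.014,0.165,0,0,0,-1],[0.02,-0.014,0.165,0,0,0,-1]]]}}

```text
time: 34.8
tcp_pos: [0.6029, 0.0752, 0.1315]
eef_rot: [[-0.002, -1.0, 0.001], [-0.001, 0.001, 1.0], [-1.0, 0.002, -0.001]]
force: [-0.2, -0.2, -1.3]
finger_gap: 0.474
```

Run:
```python
from h import *
go(.6042,.085,.0811)
```

```text
[0.6029 0.0752 0.1315] [-0.2 -0.2 -1.3] gap 0.474 shift [ 0.0504 -0.0014  0.0099] turn [-0.0014 -0.001  -0.0018]
```

Request:
{"fn": "jog_arm", "kwargs": {"deltas": [[[0,-0.0012,0.01,0,-0.001,-0.001,-1],[0.005,-0.0012,0.01,0,-0.001,-0.001,-1],[0.015,-0.0012,0.01,0,-0.001,-0.001,-1],[0.024,-0.0012,0.01,0,-0.001,-0.001,-1],[0.03,-0.0012,0.01,0,-0.001,-0.001,-1],[0.035,-0.0012,0.01,0,-0.001,-0.001,-1],[0.04,-0.0012,0.01,0,-0.001,-0.001,-1],[0.045,-0.0012,0.01,0,-0.001,-0.001,-1],[0.045,-0.0012,0.01,0,-0.001,-0.001,-1]]]}}

```text
time: 35.7
tcp_pos: [0.6038, 0.0851, 0.0858]
eef_rot: [[-0.002, -1.0, 0.001], [-0.0, 0.001, 1.0], [-1.0, 0.002, -0.0]]
force: [-0.4, 0.1, -0.3]
finger_gap: 0.469
```

Request:
{"fn": "jog_arm", "kwargs": {"deltas": [[[0.003,0,0,0,0,0,-1],[0.005,0,0,0,0,0,-1],[0.0055,0,0,0,0,0,-1],[0.0055,0,0,0,0,0,-1]]]}}

```text
time: 36.1
tcp_pos: [0.6039, 0.0851, 0.0811]
eef_rot: [[-0.001, -1.0, 0.001], [0.0, 0.001, 1.0], [-1.0, 0.001, 0.0]]
force: [-2.2, -0.9, 4.5]
finger_gap: 0.47
```

Request:
{"fn": "jog_arm", "kwargs": {"deltas": [[[0,0,0,0,0,0,1],[0,0,0,0,0,0,1],[0,0,0,0,0,0,1],[0,0,0,0,0,0,1],[-0.02,0,0,0,0,0,1],[-0.05,0,0,0,0,0,1],[-0.08,0.005,0.01,0,0,0,1],[-0.08,0.025,0.04,0,0,0,1],[-0.08,0.048,0.075,0,0,0,1],[-0.08,0.072,0.11,0,0,0,1]]]}}

```text
time: 37.1
tcp_pos: [0.5315, 0.196, 0.1612]
eef_rot: [[-0.0, -1.0, 0.002], [0.0, 0.002, 1.0], [-1.0, 0.0, 0.0]]
force: [0.2, 0.6, -0.8]
finger_gap: 1.002
```

Run:
```python
from h import *
t=snap("top","t11"); s=snap("side","s11")
for n,im in(("top",t),("side",s)):
    hsv=cv2.cvtColor(im,cv2.COLOR_BGR2HSV)
u=cv2.resize(t[150:260,150:300],(545,400),interpolation=cv2.INTER_CUBIC);v=cv2.resize(s[140:240,215:355],(560,400),interpolation=cv2.INTER_CUBIC)
cv2.imwrite("pics/c10.png",cv2.resize(np.hstack([u,v]),(800,290)))
crop(s,220,140,120,90,6,"c10")
go(.436,.3377,.10)
```

```text
[0.5299 0.1984 0.1615] [ 1.2  0.1 -0.2] gap 1.004 shift [0.0617 0.0935 0.1395] turn [ 0.0025  0.0009 -0.001 ]
```

View pics/c10.png

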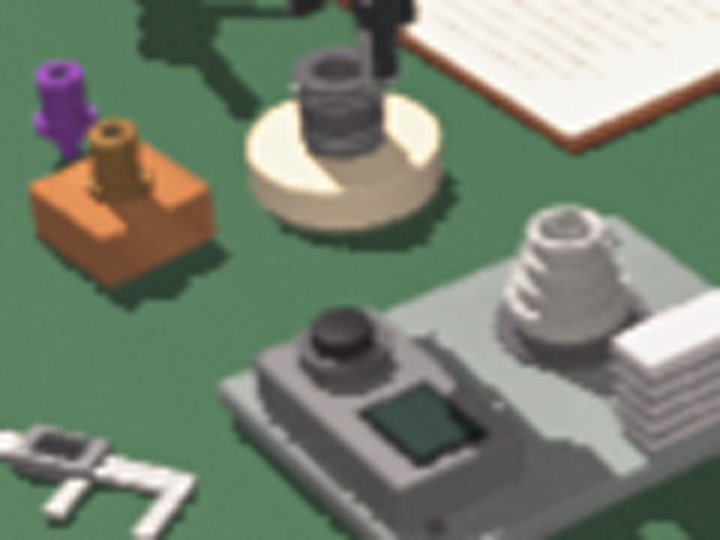

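Request:
{"fn": "jog_arm", "kwargs": {"deltas": [[[0,0.025,0.037,0.002,0.001,-0.001,1],[0,0.05,0.075,0.002,0.001,-0.001,1],[0,0.075,0.112,0.002,0.001,-0.001,1],[0.01,0.0935,0.1405,0.002,0.001,-0.001,1],[0.03,0.0935,0.1405,0.002,0.001,-0.001,1],[0.05,0.0935,0.1405,0.002,0.001,-0.001,1],[0.06,0.0935,0.1405,0.002,0.001,-0.001,1],[0.06,0.0935,0.1405,0.002,0.001,-0.001,1]]]}}

```text
time: 38.0
tcp_pos: [0.4357, 0.338, 0.1003]
eef_rot: [[-0.002, -1.0, -0.0], [-0.002, -0.0, 1.0], [-1.0, 0.002, -0.002]]
force: [0.0, -0.5, 0.3]
finger_gap: 1.001
```

Run:
```python
from h import *
print(onplane("side",(238.5,161.5),.075))
for f in("top0",):
    im=cv2.imread(f"pics/{f}.png"); hsv=cv2.cvtColor(im,cv2.COLOR_BGR2HSV)
    print(hsv[240:250,194:206,2])
s=snap("side","s12"); go(.436,.338,.046)
```

```text
[0.43815345 0.3458225  0.075     ]
[[232 228 228 225 219 202 170 133 119 133 132 117]
 [231 228 224 220 217 216 206 171 117  91 100 112]
 [232 225 201 166 159 185 210 198 148  97  92 109]
 [230 205 144  98  95 139 191 209 177 110  86 103]
 [228 194 118  68  75 127 187 215 186 114  85 101]
 [228 203 138  86  94 147 198 212 178 110  88 106]
 [232 218 178 145 151 186 212 197 147  98  97 113]
 [236 229 221 214 211 213 207 173 119  95 107 118]
 [241 238 234 226 220 210 182 155 137 132 123 126]
 [244 243 241 231 221 218 216 212 204 180 150 162]]
[0.4361 0.3383 0.1016] [-0.2  0.7  1. ] gap 1.0 shift [ 0.0556  0.0001 -0.0003] turn [-0.     -0.0006 -0.0006]
```

Run:
```python
from h import *
print(onplane("top",(197.4,244.0),.075))
go(.4368,.344,.046)
s=cv2.imread("pics/s12.png"); t=snap("top","t12"); u=cv2.resize(t[215:275,160:240],(533,400),interpolation=cv2.INTER_CUBIC);v=cv2.resize(s[120:200,205:285],(400,400),interpolation=cv2.INTER_CUBIC)
cv2.imwrite("pics/c11.png",cv2.resize(np.hstack([u,v]),(800,343)))
```

```text
[0.43643258 0.34363381 0.075     ]
[0.4361 0.3383 0.1016] [-0.2  0.7  1. ] gap 1.0 shift [ 0.0556 -0.0007  0.0057] turn [-0.     -0.0006 -0.0006]
```

View pics/c11.png

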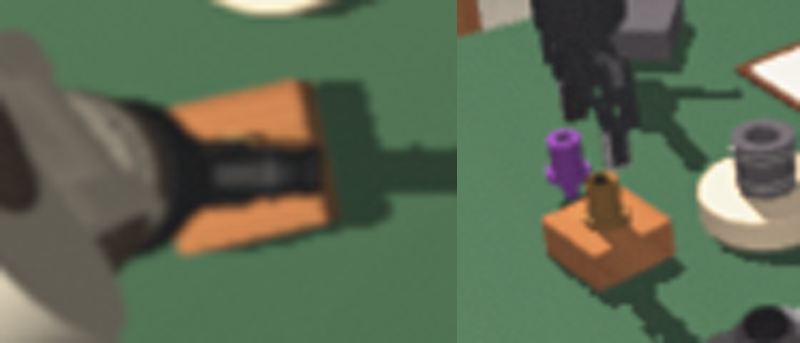

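Side and top both put the bush at y≈0.344; shifting +6 mm in y and descending.

Request:
{"fn": "jog_arm", "kwargs": {"deltas": [[[0,-0.0005,0.0057,0,0,0,1],[0.005,-0.0005,0.0057,0,0,0,1],[0.018,-0.0005,0.0057,0,0,0,1],[0.03,-0.0005,0.0057,0,0,0,1],[0.042,-0.0005,0.0057,0,0,0,1],[0.05,-0.0005,0.0057,0,0,0,1],[0.055,-0.0005,0.0057,0,0,0,1],[0.055,-0.0005,0.0057,0,0,0,1],[0.055,-0.0005,0.0057,0,0,0,1]]]}}

```text
time: 39.0
tcp_pos: [0.4371, 0.3444, 0.0476]
eef_rot: [[0.001, -1.0, 0.0], [0.0, 0.0, 1.0], [-1.0, -0.001, 0.0]]
force: [-0.7, -0.1, 0.5]
finger_gap: 1.001
```

Request:
{"fn": "jog_arm", "kwargs": {"deltas": [[[0,0,0,0,0,0,-1],[0,0,0,0,0,0,-1],[0,0,0,0,0,0,-1],[0,0,0,0,0,0,-1],[0,0,0,0,0,0,-1],[0,0,0,0,0,0,-1],[0,0,0,0,0,0,-1],[0,0,0,0,0,0,-1],[0,0,0,0,0,0,-1]]]}}

```text
time: 39.9
tcp_pos: [0.4373, 0.3445, 0.0481]
eef_rot: [[0.001, -1.0, 0.0], [0.001, 0.0, 1.0], [-1.0, -0.001, 0.001]]
force: [0.5, -0.8, 5.4]
finger_gap: 0.336
```

Request:
{"fn": "jog_arm", "kwargs": {"deltas": [[[-0.01,0,0,0,0,0,-1],[-0.035,0,0,0,0,0,-1],[-0.07,0,0,0,0,0,-1],[-0.105,0,0,0,0,0,-1],[-0.135,-0.01,-0.016,0,0,0,-1],[-0.135,-0.03,-0.047,0,0,0,-1],[-0.135,-0.053,-0.083,0,0,0,-1],[-0.135,-0.077,-0.12,0,0,0,-1],[-0.135,-0.1,-0.157,0,0,0,-1],[-0.135,-0.125,-0.194,0,0,0,-1]]]}}

```text
time: 40.9
tcp_pos: [0.5625, 0.1488, 0.1833]
eef_rot: [[0.001, -1.0, -0.0], [0.001, -0.0, 1.0], [-1.0, -0.001, 0.001]]
force: [0.5, 1.1, -2.4]
finger_gap: 0.332
```

Request:
{"fn": "jog_arm", "kwargs": {"deltas": [[[0,-0.02,-0.03,0,0,0,-1],[0,-0.037,-0.055,0,0,0,-1],[0,-0.042,-0.065,0,0,0,-1],[0.01,-0.042,-0.065,0,0,0,-1],[0.025,-0.042,-0.065,0,0,0,-1],[0.035,-0.042,-0.065,0,0,0,-1],[0.035,-0.042,-0.065,0,0,0,-1]]]}}

```text
time: 41.6
tcp_pos: [0.6031, 0.0847, 0.1461]
eef_rot: [[-0.002, -1.0, -0.001], [0.001, -0.001, 1.0], [-1.0, 0.002, 0.001]]
force: [0.1, 0.0, -2.1]
finger_gap: 0.331
```

Run:
```python
from h import *
s=snap("side","s13"); t=snap("top","t13")
go(.6045,.085,.135)
crop(s,280,100,70,100,6,"c12")
print("axis px at bush foot / arbor end", proj("side",[.604,.085,.1]))
```

```text
[0.604  0.0846 0.1483] [ 0.1  0.1 -1.9] gap 0.331 shift [ 0.0133 -0.0005  0.0004] turn [0.0011 0.0009 0.0004]
axis px at bush foot / arbor end [[314.19139787 175.81277033]]
```

View pics/c12.png

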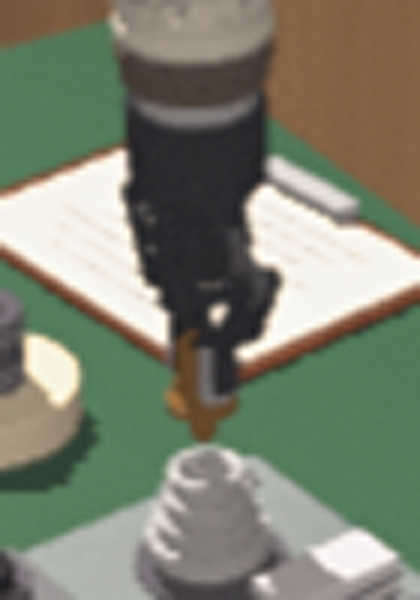

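Request:
{"fn": "jog_arm", "kwargs": {"deltas": [[[0.006,-0.0005,0.0004,0.001,0.001,0,-1],[0.011,-0.0005,0.0004,0.001,0.001,0,-1],[0.015,-0.0005,0.0004,0.001,0.001,0,-1],[0.018,-0.0005,0.0004,0.001,0.001,0,-1],[0.021,-0.0005,0.0004,0.001,0.001,0,-1],[0.023,-0.0005,0.0004,0.001,0.001,0,-1],[0.025,-0.0005,0.0004,0.001,0.001,0,-1],[0.025,-0.0005,0.0004,0.001,0.001,0,-1]]]}}

```text
time: 42.5
tcp_pos: [0.6046, 0.085, 0.1231]
eef_rot: [[0.0, -1.0, -0.0], [-0.0, -0.0, 1.0], [-1.0, -0.0, -0.0]]
force: [0.5, 0.3, -2.4]
finger_gap: 0.332
```

Request:
{"fn": "jog_arm", "kwargs": {"deltas": [[[0.002,0,0,0,0,0,-1],[0.004,0,0,0,0,0,-1],[0.0055,0,0,0,0,0,-1],[0.007,0,0,0,0,0,-1],[0.0085,0,0,0,0,0,-1],[0.01,0,0,0,0,0,-1],[0.0115,0,0,0,0,0,-1],[0.013,0,0,0,0,0,-1],[0.013,0,0,0,0,0,-1]]]}}

```text
time: 43.4
tcp_pos: [0.605, 0.085, 0.1119]
eef_rot: [[0.003, -1.0, 0.0], [0.0, 0.0, 1.0], [-1.0, -0.003, 0.0]]
force: [-2.2, -0.1, 8.8]
finger_gap: 0.33
```

Request:
{"fn": "jog_arm", "kwargs": {"deltas": [[[0.0015,0.0005,0,0,0,0,-1],[0.003,0.0005,0,0,0,0,-1],[0.004,0.0005,0,0,0,0,-1],[0.005,0.0005,0,0,0,0,-1],[0.005,0.0005,0,0,0,0,-1]]]}}

```text
time: 43.9
tcp_pos: [0.605, 0.085, 0.1091]
eef_rot: [[0.006, -1.0, 0.0], [0.0, 0.0, 1.0], [-1.0, -0.006, 0.0]]
force: [-3.0, -1.2, 10.5]
finger_gap: 0.33
```

Request:
{"fn": "jog_arm", "kwargs": {"deltas": [[[0.002,0,0,0,0,0,-1],[0.003,0,0,0,0,0,-1],[0.004,0,0,0,0,0,-1],[0.004,0,0,0,0,0,-1]]]}}

```text
time: 44.3
tcp_pos: [0.6051, 0.085, 0.109]
eef_rot: [[0.009, -1.0, 0.0], [0.001, 0.0, 1.0], [-1.0, -0.009, 0.001]]
force: [-9.9, -2.3, 22.8]
finger_gap: 0.334
```

Request:
{"fn": "jog_arm", "kwargs": {"deltas": [[[-0.001,0,0,0,0.0005,0.005,-1],[-0.001,0,0,0,0.0005,0.005,-1],[-0.001,0,0,0,0.0005,0.005,1],[-0.001,0,0,0,0.0005,0.005,1],[-0.001,0,0,0,0.0005,0.005,1],[-0.001,0,0,0,0.0005,0.005,1],[-0.01,0,0,0,0.0005,0.005,1],[-0.035,0,0,0,0.0005,0.005,1],[-0.07,0,0,0,0.0005,0.005,1],[-0.09,0.005,0,0,0.0005,0.005,1]]]}}

```text
time: 45.3
tcp_pos: [0.6, 0.085, 0.2022]
eef_rot: [[0.007, -1.0, 0.0], [0.001, 0.0, 1.0], [-1.0, -0.007, 0.001]]
force: [0.2, -0.0, -0.4]
finger_gap: 0.999
```

Request:
{"fn": "jog_arm", "kwargs": {"deltas": [[[0,0.04,0.01,0,0,0,1],[0,0.07,0.03,0,0,0,-1],[0,0.07,0.07,0,0,0,-1],[0,0.07,0.11,0,0,0,-1],[0,0.07,0.11,0,0,0,-1],[0,0.07,0.11,0,0,0,-1]]]}}

```text
time: 45.9
tcp_pos: [0.5298, 0.1957, 0.2023]
eef_rot: [[0.007, -1.0, -0.002], [0.001, -0.002, 1.0], [-1.0, -0.007, 0.001]]
force: [-0.5, 0.8, -0.0]
finger_gap: 0.142
```

Run:
```python
from h import *
s=snap("side","s14"); t=snap("top","t14")
go(.4625,.0815,.10)
u=cv2.resize(t[155:255,245:335],(450,500),interpolation=cv2.INTER_CUBIC);v=cv2.resize(s[140:240,265:335],(350,500),interpolation=cv2.INTER_CUBIC)
cv2.imwrite("pics/c13.png",np.hstack([u,v]))
```

```text
[0.5301 0.1944 0.2022] [-0.4 -0.4 -0.4] gap 0.003 shift [ 0.1016  0.0682 -0.113 ] turn [-0.0005  0.0006  0.007 ]
```

View pics/c13.png

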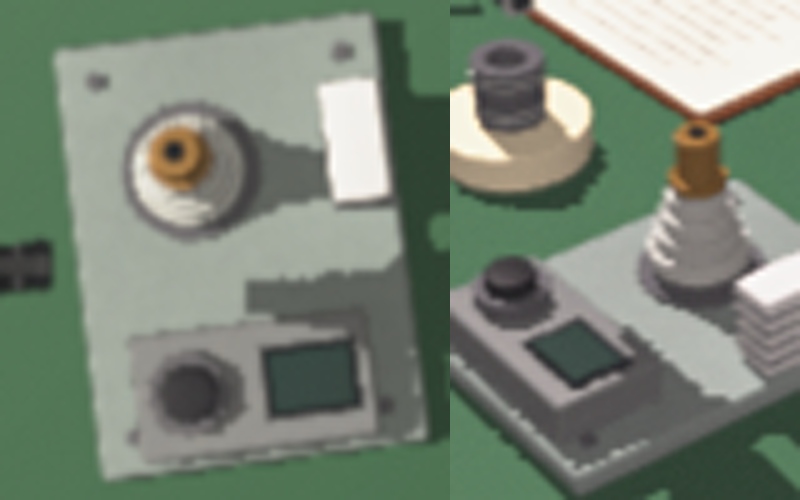

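Request:
{"fn": "jog_arm", "kwargs": {"deltas": [[[0,0.024,-0.04,0,0,0.007,-1],[0,0.048,-0.08,0,0,0.007,-1],[0,0.068,-0.112,0,0,0.007,-1],[0.02,0.068,-0.1125,0,0,0.007,-1],[0.05,0.068,-0.1125,0,0,0.007,-1],[0.08,0.068,-0.1125,0,0,0.007,-1],[0.105,0.068,-0.1125,0,0,0.007,-1],[0.11,0.068,-0.1125,0,0,0.007,-1],[0.11,0.068,-0.1125,0,0,0.007,-1]]]}}

```text
time: 46.9
tcp_pos: [0.4625, 0.0813, 0.0917]
eef_rot: [[-0.001, -1.0, 0.002], [0.0, 0.002, 1.0], [-1.0, 0.001, 0.0]]
force: [-0.4, 0.4, 0.4]
finger_gap: -0.003
```

Run:
```python
from h import *
print(onplane("top",(283,233),.079),onplane("side",(277,195.4),.079)); go(.4625,.0815,.079)
```

```text
[0.46276629 0.08242024 0.079     ] [0.45966617 0.07849288 0.079     ]
[0.4625 0.0813 0.0917] [-0.4  0.4  0.4] gap -0.003 shift [ 0.0127 -0.      0.0002] turn [-0.0016  0.0003 -0.0009]
```

Request:
{"fn": "jog_arm", "kwargs": {"deltas": [[[0.004,0,0,0,0,0,-1],[0.008,0,0,0,0,0,-1],[0.012,0,0,0,0,0,-1],[0.015,0,0,0,0,0,-1],[0.018,0,0,0,0,0,-1],[0.02,0,0,0,0,0,-1],[0.0215,0,0,0,0,0,-1],[0.0215,0,0,0,0,0,-1]]]}}

```text
time: 47.7
tcp_pos: [0.4629, 0.0813, 0.0719]
eef_rot: [[0.001, -1.0, 0.002], [0.001, 0.002, 1.0], [-1.0, -0.001, 0.001]]
force: [-4.1, -0.5, 15.1]
finger_gap: 0.001
```

Request:
{"fn": "jog_arm", "kwargs": {"deltas": [[[0.0015,0,0,0,0,0,-1],[0.0015,0,0,0,0,0,-1]]]}}

```text
time: 47.9
tcp_pos: [0.4629, 0.0813, 0.0719]
eef_rot: [[0.002, -1.0, 0.001], [0.001, 0.001, 1.0], [-1.0, -0.002, 0.001]]
force: [-5.6, -1.4, 15.4]
finger_gap: -0.0
```

Request:
{"fn": "jog_arm", "kwargs": {"deltas": [[[-0.005,0,0,0,0,0,-1],[-0.015,0,0,0,0,0,-1],[-0.04,0,0,0,0,0,-1],[-0.08,0,0,0,0,0,-1],[-0.12,0,0.02,0,0,0,-1],[-0.14,0,0.06,0,0,0,-1],[-0.14,0,0.1,0,0,0,-1],[-0.14,0,0.12,0,0,0,-1],[-0.14,0,0.12,0,0,0,-1],[-0.14,0,0.12,0,0,0,-1]]]}}

```text
time: 48.9
tcp_pos: [0.4626, 0.2013, 0.2118]
eef_rot: [[0.001, -1.0, 0.0], [0.0, 0.0, 1.0], [-1.0, -0.001, 0.0]]
force: [0.3, -0.1, 0.1]
finger_gap: 0.001
```

Run:
```python
from h import *
t=snap("top","t15"); s=snap("side","s15")
crop(s,200,120,200,150,4,"c14"); go(.46,.2,.2)
```

```text
[0.4628 0.2005 0.2119] [-0.8 -0.1 -0.1] gap -0.002 shift [ 0.0119  0.0028 -0.0005] turn [-0.0021  0.0003  0.0017]
```

View pics/c14.png

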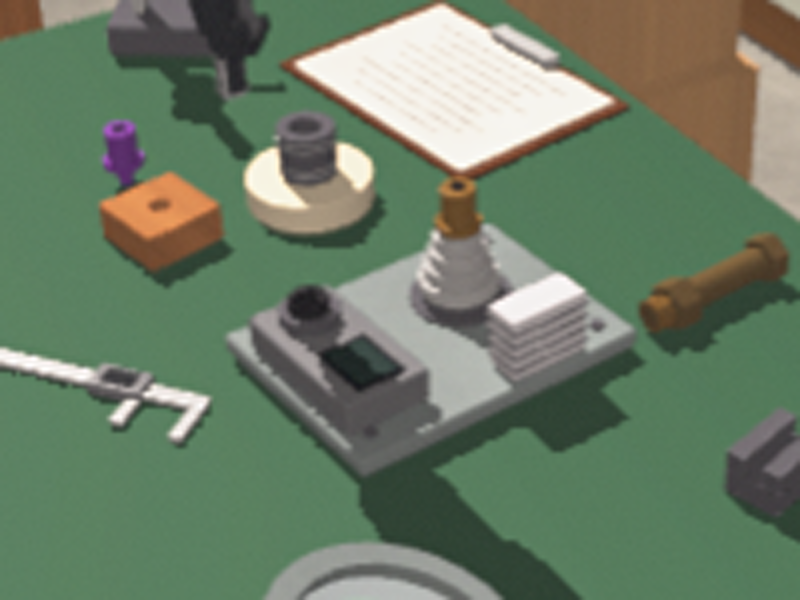

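```bash
python3 -c "
from workcell import robot
print(robot.hand_in())"
```

```text
the job is handed in; nothing more can be done
None
```

The job is done and handed in, at about 49 s of the 210 s allowed.

- **Setting master:** it stands upright on the ceramic puck.
- **Spacers:** all four were present, and they are on the arbor widest to narrowest, bottom to top. Each one stopped at its expected seat height with contact force.
- **Bronze bush:** it is pushed home. The shoulder height matched the arbor's end to about 0.1 mm. In the last push the force rose to about 23 N with no further travel.
- **Start button:** it was pressed with about 15 N to 72 mm above the table, which is its full 7 mm of travel, and then released.

The final side picture shows the stack, bush and master standing, with the arm clear and force readings near zero. The purple bush, hub bolt and V-block look undisturbed in it. The hub nut, tab washer and turquoise ring were outside that last view, though the arm touched none of them.

**Checks that were weak or disagreed:**
- The button was in the arm's shadow in the last picture, so that it came up again rests on its spring rather than on a clear view.
- My first estimate of the bush's position was 6 mm off in y. The two cameras disagreed, and I corrected it before gripping.
- The last spacer was also in the arm's shadow when I went for it. The side view was off by a few millimetres there, so I relied on its earlier measured position, and the grasp and fit went cleanly.

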